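Roll a lock barrel into the V-cradle and push it home in the test socket

ROBOT

A 6-joint arm with a two-finger parallel gripper is mounted at the origin on the work surface. World frame = base frame: x ahead of the robot, y to its left, z up, the work surface at z = 0. Lengths are in m, angles in rad, forces in N, time in s.
With the tool pointing down it reaches from about 0.225 to 0.875 m from the base axis. Payload 3.4 kg.
Tool frame: the origin (TCP) lies midway between the tips of the shut fingers; the grasp point (between the pads) lies 19 mm behind it (robot.grip_point_offset is the distance from the TCP to the grasp point, in m); z points along the fingers, y is the direction in which the jaws open and shut (so a half turn about z gives the same grasp; the last joint's range is limited). The gripper opens to 85 mm and grips with 20 to 120 N. Pads are 22 mm wide; open, the fingers measure 114 mm over their backs; the gripper's body (76 mm by 85 mm) begins 54 mm behind the grasp point. The pads swing forward as they close: fully open they stand 13 mm farther back than shut.
Start: joints at [-1.225, 0.276, 1.505, -0, 1.361, -0.121], TCP at [0.259, -0.514, 0.231] pointing down, gripper open.
Joint ranges: [-2.89, 2.89], [-0.75, 2.08], [0.22, 2.7], [-1.18, 4.32], [0.11, 2.71], [-2.7, 2.7]. Speed limits (rad/s): [2.57, 2.57, 3.14, 3.14, 3.14, 3.14].

INTERFACE

Orientations are given as a unit quaternion [w, x, y, z].
In Python, from bench import robot gives the robot as it stands.
- The arm moves only by the shell command python3 -m inch 'ROWS'. ROWS is text: rows parted by semicolons, each of 5 numbers parted by spaces: the shift along the tool's x, y, z in mm, then the turn about the tool's z in degrees, then the finger opening in mm, from 0 to 85.4. A call has 1 to 8 rows; each row is the pose to reach, as a shift and turn from the pose commanded when the call began, along the tool's axes at that moment; what a row does not reach only later rows make up. A row lasts 1/10 s, in which the tool goes at most 50 mm and 8.59 degrees, less where a joint would pass 70% of its speed; a pose out of reach is approached as far as the arm can. A call with a gripper value outside its range is refused whole. The fingers move at their own pace and stop on an object; the grip force is fixed at half the most. Time passes only in rows, so rows that repeat a pose let the fingers close. It gives the time, the measured TCP pose, the force and the opening at its end, in the units of the state.
- robot.observe(): the state, without advancing time (a new reading comes with each control period).
- robot.grab_frame(name): name is "side" or "top" or "wrist"; returns the picture (480x640x3 uint8, blue, green, red); there is no depth.
- robot.camera_model(name): a dict with "K" (3x3 intrinsics, pixels), "R" (3x3) and "t" (3): a world point X has camera coordinates R X + t. Camera axes: x right, y down, z forward; pixel columns grow to the right and rows downward; lengths in m; the calibration is good to about 2 mm. A picture is of the moment at which its call begins: read the wrist's pose just before it. camera_model takes no time and is no camera call; for the wrist camera it gives the pose at the moment of the call.
- robot.job_done(): hands the job in, once; it reports no verdict.
The state is a dict: "time": time; "joints": joint angles; "qvel": joint speeds; "tau": joint torques, N m; "ee_pos": TCP position; "eef_rot": TCP orientation; "force": force on the tool from outside, world axes, zero at the start; "wrist_torque": the same for the moment, N m; "gripper_width": opening from 0.0 (shut) to 1.0 (fully open).
Only numpy, scipy, OpenCV 4.12 (cv2) and the standard library are available. Lean on these libraries where they do the work, as an engineer would, in place of code of your own. Each camera call takes 0.05 s, during which the arm holds its last target. There are 200 camera calls.

TASK

Without picking it up, roll the black lock barrel by its side across the cart top and up the ramp into the V-cradle, so that it lies along the V. Then push it endwise along the V, nose first, until it is fully home in the bayonet test socket. Leave the key blanks, the retaining ring and the coin rejector where they are.

Things in the scene. Friction and masses are not known exactly. Their poses are not given: they have to be found in the camera images.
- barrel: Black lock barrel, a smooth bar 40 mm in diameter, 90 mm long, about 0.35 kg, lying on its side. Origin on its axis at mid-length (20 mm above the cart top at the start). x runs along the bar from tail to nose; y and z turn as it rolls. A push at or just above mid-height rolls it. At the start it lies 140 to 190 mm off on the cradle's -y side, nose within 0.2 rad of the cradle's x direction.
- barrel_nose (a point): Centre of the barrel's nose: the plain black end, which enters the socket.
- barrel_tail (a point): Centre of the barrel's tail: the end with the steel key face, to push on.
- cradle: Grey V-cradle with a socket at one end, bolted down. Origin on the cart top under the bottom of the V; x along the V towards the socket, y across the V, z up. V and ramp reach from x = -85 to +75 mm; the -x end is open. V faces slope 30 degrees and meet 3 mm high at y = 0; at y = +23 to +31 mm stands a fence 30 mm high. A seated barrel's axis is at y = 0, 26 mm high, parallel to x.
- ramp_lip (a point): Middle of the lip between ramp and V, at x = -5, y = -13 mm in the cradle's frame, 10.5 mm high. On the -y side the ramp rises evenly to it from the cart top at y = -63 mm; on the +y side the V's near face falls 30 degrees to the bottom of the V. A barrel let go on the ramp rolls back down.
- socket_mouth (a point): Centre of the bayonet test socket's mouth, at x = 77 mm, 26 mm high in the cradle's frame. The socket reaches to x = 107 mm, is 52 mm in outside diameter (top 52 mm high), with a 45 mm bore in line with the seated barrel, open to -x. Its feet, 8 mm high, reach to y = -40 and +40 mm.
- socket_floor (a point): Centre of the floor of the socket's bore, 24 mm beyond its mouth (x = 101 mm in the cradle's frame). The barrel is home when its nose meets it.
- key0: Orange plastic key blank lying flat, about 65 x 28 x 5 mm; origin under its round head. Leave it.
- key1: Second orange key blank, the same. Leave it.
- ring: Brass retaining ring lying flat, 52 mm outside, 40 mm inside, 8 mm high; origin centre of its underside. Leave it.
- rejector: Grey cast coin rejector, an upright housing 75 x 100 x 97 mm; origin centre of its underside. Leave it.
Mind the look-alikes: they are no part of the job. There is more than one size of the barrel; the one meant has the size given above.

How it is judged:
On the way, in this order (a step that is already met when the one before it is completed fails the run):
1. the barrel has rolled at least about a quarter turn while still outside the V (angle between barrel's own z axis and vertical above 1.2 rad and y of barrel in the frame of cradle below -0.02 m).
2. the barrel lies along the V, seated on both faces, not yet in the socket (y of barrel in the frame of cradle between -0.004 and 0.004 m and z of barrel in the frame of cradle below 0.029 m and angle between the x axis of barrel and the x axis of cradle, either way round below 0.08 rad and x of barrel_nose in the frame of cradle below 0.077 m), for 0.2 s.
At the end, for the whole second after the job is handed in: The barrel lies at rest along the V (axis within 4 mm of the V's middle and 0.08 rad of its direction, resting on both faces) with its nose within 4 mm of the socket's floor (x of barrel_nose in the frame of socket_floor above -0.004 m and y of barrel in the frame of cradle between -0.004 and 0.004 m and z of barrel in the frame of cradle below 0.029 m and angle between the x axis of barrel and the x axis of cradle, either way round below 0.08 rad and distance between barrel_nose and socket_floor below 0.008 m and linear speed of barrel below 0.01 m/s); the robot touches nothing.
It fails at once if the barrel is lifted off the cart or cradle (height (world z) of barrel above 0.042 m).
It fails at once if the barrel is stood or tipped up on end (angle between barrel's own x axis and vertical below 1.1 rad or angle between barrel's own x axis and vertical above 2.04 rad).
It fails at once if a key blank, the ring or the coin rejector is moved by more than 15 mm (distance of any of key0, key1, ring, rejector from where it was at the start of the episode above 0.015 m).
It also fails if it takes over 48 s, if anything falls off the work surface, if the arm or the gripper's body presses on something with over 40 N, if the wrist force passes 120 N, or if a joint passes its speed limit or range.

## Working session

There is one attempt and no reset: what is moved stays moved. The work goes in short steps, Python scripts to look and compute and a shell command to move; the robot and the scene stay as the last step left them, time stands still between calls to the robot, and variables do not carry over. Pictures are saved under pics/ and viewed, about 8 in all and at most 12, crops included, and the job is handed in when it is done.

```bash
ls; mkdir -p pics
python3 - <<'E'
from bench import robot
import cv2,numpy as np
s=robot.observe();print(s)
a=robot.grab_frame("top");b=robot.grab_frame("side")
cv2.imwrite("pics/top0.png",a);cv2.imwrite("pics/side0.png",b)
for n in("top","side","wrist"):
  m=robot.camera_model(n);print(n,m)
E
```

```text
pics
{'time': 0.0, 'joints': array([-1.22501054e+00,  2.76595466e-01,  1.50613369e+00,  6.76917947e-06,
        1.36071197e+00, -1.21024160e-01]), 'qvel': array([ 0.00166239,  0.00107182,  0.00155078,  0.00083144, -0.00169167,
       -0.00049102]), 'tau': array([ 1.84087483e-03, -4.16760349e+01, -2.45799154e+01, -2.12663730e-05,
        1.04803100e-02, -8.64052083e-06]), 'ee_pos': array([ 0.25857588, -0.51298232,  0.23043923]), 'eef_rot': array([-9.18775248e-04,  9.72884243e-01,  2.31290714e-01, -1.00359062e-04]), 'force': array([ 0.00201452,  0.0017647 , -0.74312716]), 'wrist_torque': array([ 0.00487296,  0.01863874, -0.0286532 ]), 'gripper_width': 0.9984938787349189}
top {'K': array([[461.75972544,   0.        , 319.74930905],
       [  0.        , 461.75972544, 234.89703163],
       [  0.        ,   0.        ,   1.        ]]), 'R': array([[ 0.01463227, -0.99879385, -0.04686932],
       [-0.99680091, -0.0108875 , -0.07917965],
       [ 0.07857386,  0.04787796, -0.99575793]]), 't': array([0.01631505, 0.54160138, 0.80211649])}
side {'K': array([[586.50607671,   0.        , 322.41857365],
       [  0.        , 586.50607671, 235.83403653],
       [  0.        ,   0.        ,   1.        ]]), 'R': array([[-0.9925128 , -0.12211247, -0.00262308],
       [-0.07942694,  0.66158807, -0.7456491 ],
       [ 0.09278845, -0.73985794, -0.66633365]]), 't': array([0.54179995, 0.0658047 , 1.28392636])}
wrist {'K': array([[330.56140114,   0.        , 321.90868843],
       [  0.        , 330.56140114, 232.41977806],
       [  0.        ,   0.        ,   1.        ]]), 'R': array([[ 0.44878404, -0.8936396 , -0.00107482],
       [-0.85037599, -0.42742622,  0.30686724],
       [-0.27468812, -0.13680311, -0.95175172]]), 't': array([-0.57478336, -0.03846287,  0.38021368])}
```

View pics/top0.png

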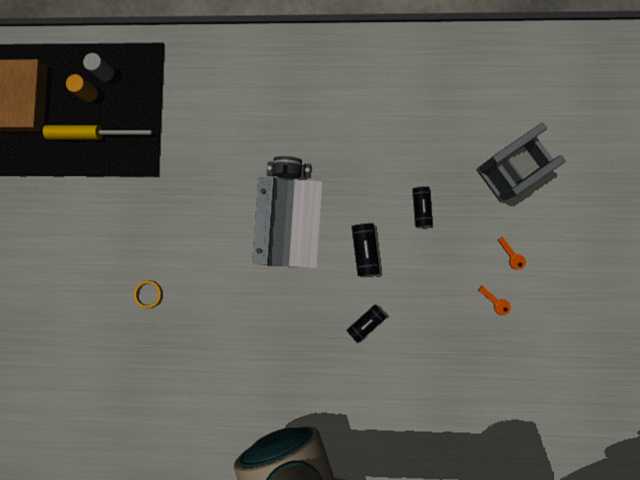

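View pics/side0.png

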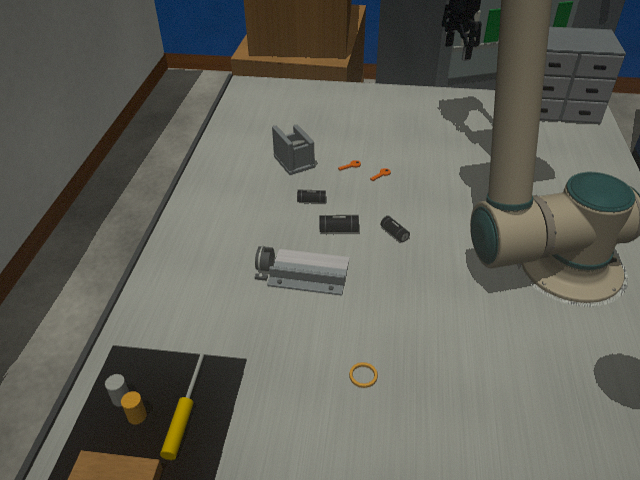

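The top view shows the cradle at about (290,222), with its socket towards +x (image up) at (287,167). The large barrel is at (366,250), and the two smaller look-alikes are at (422,207) and (368,323). Next I'll get a zoomed crop and masks.

```bash
cat > h.py <<'E'
import numpy as np,cv2
def cast(m,uv,z):
    uv=np.atleast_2d(uv).astype(float);R,t=m["R"],m["t"];C=-R.T@t
    d=(np.c_[uv,np.ones(len(uv))]@np.linalg.inv(m["K"]).T)@R
    return C+d*((z-C[2])/d[:,2])[:,None]
def proj(m,X):
    p=(np.atleast_2d(X)@m["R"].T+m["t"])@m["K"].T
    return p[:,:2]/p[:,2:]
E
python3 - <<'E'
from bench import robot
import cv2,numpy as np
from h import *
a=cv2.imread("pics/top0.png");m=robot.camera_model("top");print("C",-m["R"].T@m["t"])
g=cv2.cvtColor(a,cv2.COLOR_BGR2GRAY)
k=(g<60).astype(np.uint8);k[:,:200]=0;k[400:]=0
cs,_=cv2.findContours(cv2.morphologyEx(k,cv2.MORPH_CLOSE,np.ones((5,5))),cv2.RETR_EXTERNAL,cv2.CHAIN_APPROX_NONE)
for c in cs:
    if cv2.contourArea(c)<150: continue
    r=cv2.minAreaRect(c);b=cv2.boxPoints(r);w=cast(m,b,.02)
    print(np.round(r[0]),np.round(cast(m,r[0],.02)[0],4),[round(np.linalg.norm(w[i]-w[i+1]),4) for i in(0,1)],np.degrees(np.arctan2(*(w[1]-w[0])[[1,0]])),np.degrees(np.arctan2(*(w[2]-w[1])[[1,0]])))
c=a[145:295,230:400];cv2.imwrite("pics/c0.png",cv2.resize(c,None,fx=4,fy=4,interpolation=cv2.INTER_CUBIC))
E
```

```text
C [ 0.47660463 -0.01621165  0.84236233]
[367. 323.] [ 0.3877 -0.0619  0.02  ] [np.float64(0.0725), np.float64(0.0319)] -46.91173206598518 -136.76188868290456
[367. 250.] [ 0.515  -0.0603  0.02  ] [np.float64(0.0438), np.float64(0.0956)] -82.8682422380443 -173.24998755112895
[422. 207.] [ 0.5925 -0.1587  0.02  ] [np.float64(0.0317), np.float64(0.0743)] -85.76720861017235 -176.4990032977638
[289. 211.] [0.5841 0.0794 0.02  ] [np.float64(0.0804), np.float64(0.1956)] -89.83626660709892 -179.0744552001531
[520. 170.] [ 0.6614 -0.3297  0.02  ] [np.float64(0.1271), np.float64(0.0928)] -54.145784834598224 -146.85365845602055
[419.  17.] [ 0.9458 -0.1544  0.02  ] [np.float64(0.8012), np.float64(0.0171)] -90.06652450212304 178.38174638622948
```

View pics/c0.png

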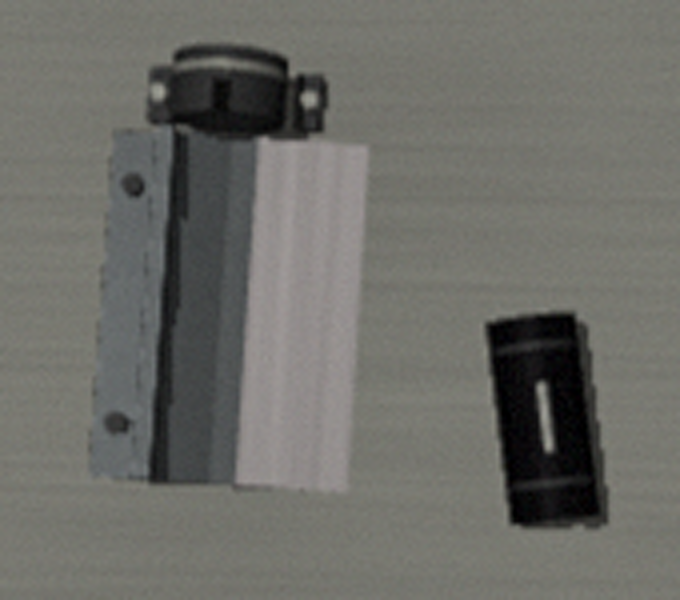

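The crop shows the ramp foot corners at crop (368,146) and (348,492), the lip corners at (258,138) and (236,485), and the barrel box at (487,322), (575,315), (597,515) and (512,525) without its shadow.

```bash
cat >> h.py <<'E'
def fitcradle(W,L):
    # rigid 2D fit: local L (n,2) to world W (n,2)
    Lc,Wc=L-L.mean(0),W-W.mean(0)
    th=np.arctan2((Lc[:,0]*Wc[:,1]-Lc[:,1]*Wc[:,0]).sum(),(Lc*Wc).sum())
    R=np.array([[np.cos(th),-np.sin(th)],[np.sin(th),np.cos(th)]]);o=W.mean(0)-R@L.mean(0)
    return o,th,R,W-(L@R.T+o)
E
python3 - <<'E'
from bench import robot
from h import *
m=robot.camera_model("top")
P=np.array([[368,146],[348,492],[258,138],[236,485]])
uv=(P+.5)/4-.5+[230,145]
W=np.r_[cast(m,uv[:2],0),cast(m,uv[2:],.0105)]
L=np.array([[75,-63],[-85,-63],[75,-13],[-85,-13]])/1e3
o,th,R,res=fitcradle(W[:,:2],L);print("cradle",o,np.degrees(th));print(np.round(res*1e3,1))
B=(np.array([[487,322],[575,315],[597,515],[512,525]])+.5)/4-.5+[230,145]
b=cast(m,B,.022);c=b.mean(0)[:2];ax=(b[0]+b[1]-b[2]-b[3])[:2]
print(np.round(b,4),c,"L",np.linalg.norm(ax)/2,"yaw",np.degrees(np.arctan2(ax[1],ax[0])))
print("barrel in cradle",R.T@(c-o),"rel yaw",np.degrees(np.arctan2(ax[1],ax[0])-th))
s=proj(m,np.array([[*(R@[.092,0]+o),.026]]));print("socket px in crop",(s-[230,145])*4)
E
```

```text
cradle [0.57055457 0.08847026] -2.446660927388199
[[ 0.  -0. ]
 [ 0.2 -0. ]
 [-0.7 -0. ]
 [ 0.5  0.1]]
[[ 0.5594 -0.0329  0.022 ]
 [ 0.5629 -0.0719  0.022 ]
 [ 0.4745 -0.082   0.022 ]
 [ 0.4695 -0.0447  0.022 ]] [ 0.51658711 -0.05790281] L 0.08984453175738193 yaw 7.023247340798771
barrel in cradle [-0.04766969 -0.14854347] rel yaw 9.46990826818697
socket px in crop [[226.62423328  89.45589216]]
```

Both measurements agree with the given sizes. The cradle fit residual is under 1 mm, the barrel measures 90 mm, and it sits 148 mm off at 9.5° relative yaw. Plan: push with two spread fingers, with tool y along the bar and tool x as the push direction.

```bash
cat >> h.py <<'E'
from scipy.spatial.transform import Rotation as Ro
O=np.array([.5706,.0885]);TH=np.radians(-2.45);RC=np.array([[np.cos(TH),-np.sin(TH)],[np.sin(TH),np.cos(TH)]])
def toolR(s): q=s["eef_rot"];return Ro.from_quat([q[1],q[2],q[3],q[0]]).as_matrix()
def goto(s,xyz,yawx):
    "mm along tool axes, turn deg (tool z down) to world xyz with tool-x yaw (deg)"
    T=toolR(s);d=T.T@(np.array(xyz)-s["ee_pos"])*1e3;y=np.degrees(np.arctan2(T[1,0],T[0,0]))
    return np.round(d,1),round(y-yawx,1)
def c2w(x,y): return RC@[x,y]+O
def w2c(p): return RC.T@(np.array(p)[:2]-O)
def where(s): T=toolR(s);return np.round(w2c(s["ee_pos"])*1e3,1),round(s["ee_pos"][2]*1e3,1),"relyaw-90",round(np.degrees(np.arctan2(T[1,0],T[0,0])-TH)-90,2)
E
python3 - <<'E'
from bench import robot
from h import *
s=robot.observe()
print(goto(s,[.523,-.1135,.12],97.0),where(s))
E
```

```text
(array([ 415.9, -237.6,  111. ]), np.float64(-70.3)) (array([-286. , -614.3]), np.float64(230.5), 'relyaw-90', np.float64(-60.81))
```

```bash
python3 -m inch '416 -238 60 -70 40;416 -238 60 -70 40;416 -238 60 -70 40;416 -238 60 -70 40;416 -238 60 -70 40;416 -238 60 -70 40;416 -238 60 -70 40;416 -238 60 -70 40'; python3 -c "
from bench import robot
from h import *
s=robot.observe();print(s['joints'],where(s),goto(s,[.523,-.1135,.12],97.0))"
```

```text
time: 0.9
ee_pos: [0.4783, -0.1806, 0.1812]
eef_rot: [-0.0, 0.67, 0.742, -0.0]
force: [-0.2, -0.4, -0.5]
gripper_width: 0.466
[-4.96992821e-01  2.15249460e-01  1.71929951e+00 -1.83622456e-04
  1.20712774e+00 -5.99015746e-01] (array([ -80.7, -272.8]), np.float64(181.2), 'relyaw-90', np.float64(8.3)) (array([62.2, 51.3, 61.2]), np.float64(-1.2))
```

```bash
python3 -m inch '62 51 61 -1 40;62 51 61 -1 40;62 51 61 -1 40;62 51 61 -1 40'
python3 - <<'E'
from bench import robot
from h import *
s=robot.observe();print(where(s),goto(s,[.523,-.1135,.010],97.0))
m=robot.camera_model("wrist");cv2.imwrite("pics/w1.png",robot.grab_frame("wrist"))
E
```

```text
time: 1.3
ee_pos: [0.522, -0.115, 0.1195]
eef_rot: [-0.001, 0.665, 0.747, -0.001]
force: [-0.5, -0.1, -0.2]
gripper_width: 0.469
(array([ -39.9, -205.4]), np.float64(119.5), 'relyaw-90', np.float64(9.09)) (array([  1.3,   1.5, 109.5]), np.float64(-0.4))
```

View pics/w1.png

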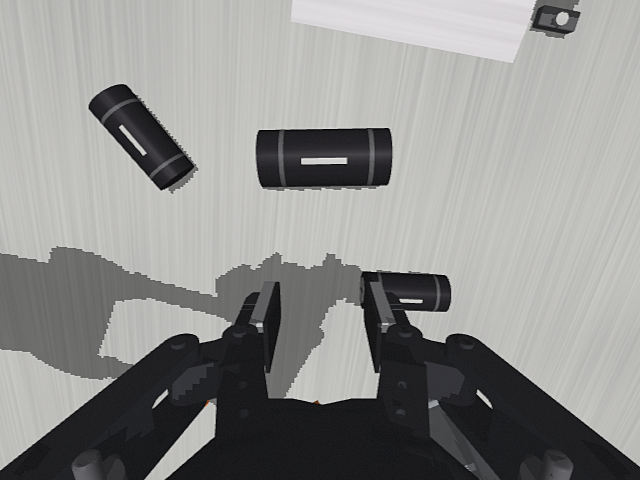

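The wrist view shows the barrel centred at about (324,158), squarely ahead of the fingers at columns 265 and 378. The small look-alike at (415,290) is clear of the descent by about 20 mm. Next is the descent.

```bash
python3 -m inch '8 1 50 0 40;8 1 90 0 40;8 1 110 0 40;8 1 110 0 40;8 1 110 0 40'
python3 - <<'E'
from bench import robot
from h import *
s=robot.observe();print(where(s),s["force"])
E
```

```text
time: 1.85
ee_pos: [0.5233, -0.1094, 0.0118]
eef_rot: [0.001, 0.667, 0.745, 0.0]
force: [-0.0, -0.1, 0.4]
gripper_width: 0.47
(array([ -38.8, -199.7]), np.float64(11.8), 'relyaw-90', np.float64(8.85)) [-0.02673154 -0.13950435  0.4411617 ]
```

```bash
python3 -m inch '4 0 1 0 40;8 0 2 0 40;12 0 2 0 40;16 0 2 0 40;20 0 2 0 40;24 0 2 0 40;28 0 2 0 40;32 0 2 0 40'; python3 -m inch '4 0 0 1 40;8 1 0 3 40;12 1 0 5 40;16 2 0 7 40;20 2 0 9 40;24 3 0 11 40;28 3 0 12 40;32 4 0 13 40';  python3 - <<'E'
from bench import robot
from h import *
s=robot.observe();print(where(s),s["force"])
m=robot.camera_model("top");a=robot.grab_frame("top");cv2.imwrite("pics/t2.png",a)
w=robot.grab_frame("wrist");cv2.imwrite("pics/w2.png",w)
c=cv2.resize(a[145:295,230:400],None,fx=2,fy=2,interpolation=cv2.INTER_CUBIC)
v=np.zeros((480,800,3),np.uint8);v[:300,:340]=c;v[:345,340:]=cv2.resize(w,(460,345));cv2.imwrite("pics/v2.png",v[:350])
E
```

```text
time: 2.65
ee_pos: [0.519, -0.0756, 0.0086]
eef_rot: [-0.0, 0.666, 0.746, -0.0]
force: [0.0, -0.9, 0.4]
gripper_width: 0.466
time: 3.45
ee_pos: [0.5192, -0.0434, 0.0085]
eef_rot: [-0.0, 0.746, 0.665, -0.0]
force: [-0.4, -0.2, 0.5]
gripper_width: 0.468
(array([ -45.7, -134. ]), np.float64(8.5), 'relyaw-90', np.float64(-4.11)) [-0.42162117 -0.17424938  0.50994802]
```

View pics/v2.png

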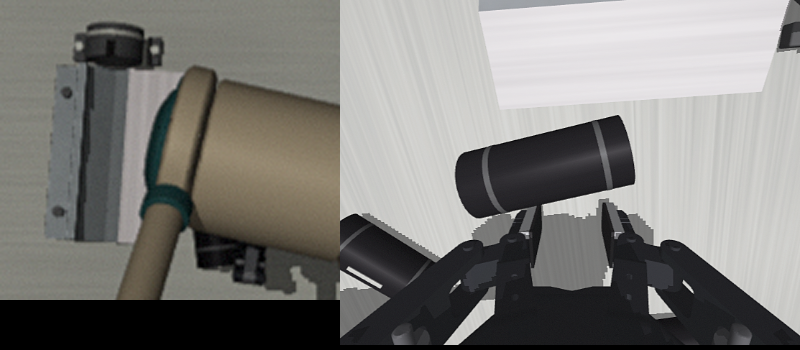

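Wrist view: the barrel has rolled about 15 mm ahead of the fingers and keeps its old yaw. It rolls freely, so pushing from behind doesn't steer it. I'll measure it and see whether it is still moving.

```bash
cat >> h.py <<'E'
def barrel(robot,name="wrist",z=.02,near=None,img=None):
    s=robot.observe();m=robot.camera_model(name);a=robot.grab_frame(name) if img is None else img
    g=cv2.cvtColor(a,cv2.COLOR_BGR2GRAY)
    k=cv2.morphologyEx((g<75).astype(np.uint8),cv2.MORPH_CLOSE,np.ones((7,7)))
    k=cv2.morphologyEx(k,cv2.MORPH_OPEN,np.ones((5,5)))
    cs,_=cv2.findContours(k,cv2.RETR_EXTERNAL,cv2.CHAIN_APPROX_NONE);out=[]
    for c in cs:
        if cv2.contourArea(c)<800: continue
        r=cv2.minAreaRect(c);b=cv2.boxPoints(r);w=cast(m,b,z)[:,:2]
        e=[w[1]-w[0],w[2]-w[1]];l=[np.linalg.norm(v) for v in e];v=e[int(np.argmax(l))];v=v*np.sign(v[0])
        out.append((np.round(r[0]),np.round(w2c(w.mean(0))*1e3,1),np.round(np.array(l)*1e3,1),round(np.degrees(np.arctan2(v[1],v[0])-TH),1)))
    return s["time"],out
E
python3 - <<'E'
from bench import robot
from h import *
print(barrel(robot,img=cv2.imread("pics/w2.png")))
print(barrel(robot))
E
```

```text
(3.55, [(array([320., 320.]), array([ -47.5, -154.1]), array([248.9, 178.9]), np.float64(-4.1))])
(3.55, [(array([320., 318.]), array([ -47.4, -153.1]), array([247.8, 180.9]), np.float64(-4.1))])
```

```bash
python3 -m inch '-5 0 -40 0 60;-10 0 -80 0 60;-20 0 -110 0 60;-20 0 -110 0 60;-20 0 -110 0 60'
python3 - <<'E'
from bench import robot
from h import *
a=robot.grab_frame("wrist");cv2.imwrite("pics/w3.png",a)
print(barrel(robot,img=a));print(barrel(robot));s=robot.observe();print(where(s),s["joints"])
E
```

```text
time: 4.1
ee_pos: [0.5172, -0.0638, 0.119]
eef_rot: [0.001, 0.746, 0.666, 0.0]
force: [0.0, 0.7, -0.3]
gripper_width: 0.705
(4.15, [(array([320., 382.]), array([ -60.6, -305.5]), array([515. , 225.3]), np.float64(-4.1)), (array([154., 244.]), array([-176.4, -153.9]), array([34.4, 70.8]), np.float64(-44.1)), (array([299., 151.]), array([-59.3, -92.5]), array([94.3, 39.8]), np.float64(9.1)), (array([532.,  15.]), array([ 95.1, -19.3]), array([52.9, 16.8]), np.float64(-4.2))])
(4.15, [(array([320., 382.]), array([ -60.6, -305.5]), array([515. , 225.3]), np.float64(-4.1)), (array([156., 244.]), array([-175.6, -154.6]), array([34.5, 71.2]), np.float64(-44.1)), (array([301., 152.]), array([-58., -93.]), array([94.8, 40.1]), np.float64(9.1)), (array([534.,  15.]), array([ 97. , -19.5]), array([52.9, 16.8]), np.float64(-4.2))])
(array([ -48.2, -153.9]), np.float64(117.3), 'relyaw-90', np.float64(-4.05)) [-2.55910153e-01  2.87444691e-01  1.79498130e+00  7.78364401e-05
  1.06198906e+00 -1.42450978e-01]
```

The barrel is at rest at cradle (-58,-93), still yawed 9.1°. I'll cage it loosely between the open pads on the cart top, without gripping, to turn it straight.

Run:
```python
from bench import robot
from h import *
s=robot.observe();print(goto(s,[*c2w(-.0585,-.095),.11],9-2.45))
```

```text
(array([ 58. , -14.5,   7.4]), np.float64(76.9))
```

```bash
python3 -m inch '58 -14 5 77 62;58 -14 5 77 62;58 -14 5 77 62;58 -14 5 77 62;58 -14 5 77 62;58 -14 5 77 62;58 -14 5 77 62;58 -14 5 77 62';python3 -m inch '0 0 0 9 62;0 0 0 9 62;0 0 0 9 62'
python3 - <<'E'
from bench import robot
from h import *
a=robot.grab_frame("wrist");cv2.imwrite("pics/w4.png",a)
print(barrel(robot,img=a));s=robot.observe();print(where(s),s["joints"],goto(s,[*c2w(-.0585,-.095),.010],9-2.45))
E
```

```text
time: 5.0
ee_pos: [0.5085, -0.004, 0.1117]
eef_rot: [-0.001, 0.991, 0.132, -0.002]
force: [-0.9, 0.5, -0.5]
gripper_width: 0.726
time: 5.3
ee_pos: [0.5089, -0.0041, 0.1124]
eef_rot: [-0.0, 0.998, 0.059, -0.001]
force: [0.1, -0.5, -0.4]
gripper_width: 0.727
(5.35, [(array([320., 382.]), array([-202.6, -116.5]), array([504.2, 220.3]), np.float64(-80.9)), (array([318., 236.]), array([-60.6, -92.7]), array([ 38.8, 103.3]), np.float64(10.3)), (array([558., 139.]), array([  35.8, -244.4]), array([73.7, 35.7]), np.float64(5.4)), (array([201., 122.]), array([ 1.4, -2.6]), array([161.4,  52.8]), np.float64(-0.4))])
(array([-57.4, -95.2]), np.float64(112.7), 'relyaw-90', np.float64(-80.86)) [-1.44935068e-01  2.77551353e-01  1.82397641e+00 -5.38299079e-05
  1.04204569e+00  1.30904354e+00] (array([ -0.8,  -0.4, 102.7]), np.float64(0.1))
```

View pics/w4.png

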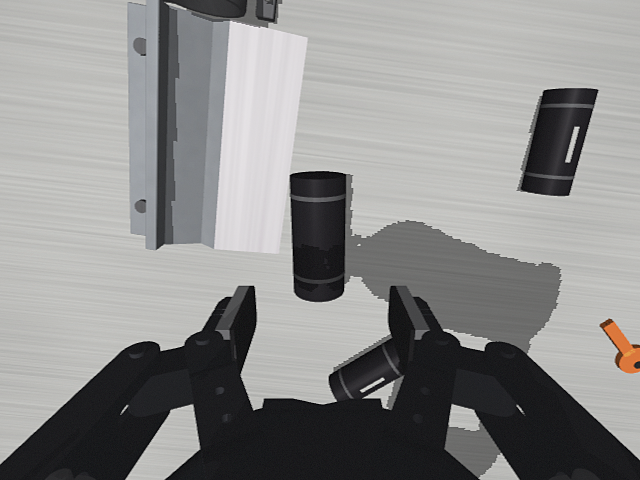

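The wrist view shows the barrel (318,236) centred between the open pads, alongside the ramp. Both pads have clear room to go down, with opening 62 mm. I'll descend, close to 43 mm and turn.

```bash
python3 -m inch '-2 0 50 0 62;-2 0 90 0 62;-2 0 102 0 62;-2 0 102 0 56;-2 0 102 0 50;-2 0 102 0 46;-2 0 102 0 43;-2 0 102 0 43';python3 -m inch '0 0 0 0 43;0 0 0 5 43;0 0 0 9 43;0 0 0 13 43;0 0 0 17 43;0 0 0 20 43;0 0 0 20 43'
python3 - <<'E'
from bench import robot
from h import *
a=robot.grab_frame("wrist");cv2.imwrite("pics/w5.png",a)
s=robot.observe();print(where(s),s["force"],s["gripper_width"]*85.4)
E
```

```text
time: 6.15
ee_pos: [0.5086, -0.0048, 0.0128]
eef_rot: [0.0, 0.998, 0.057, 0.001]
force: [-0.6, 0.0, 0.0]
gripper_width: 0.507
time: 6.85
ee_pos: [0.5079, -0.0047, 0.0119]
eef_rot: [0.0, 0.993, -0.117, 0.0]
force: [0.3, -0.4, 0.3]
gripper_width: 0.512
(array([-58.7, -95.8]), np.float64(11.8), 'relyaw-90', np.float64(-100.95)) [ 0.05058347 -1.02462569 -0.48496626] 42.94130022558795
```

View pics/w5.png

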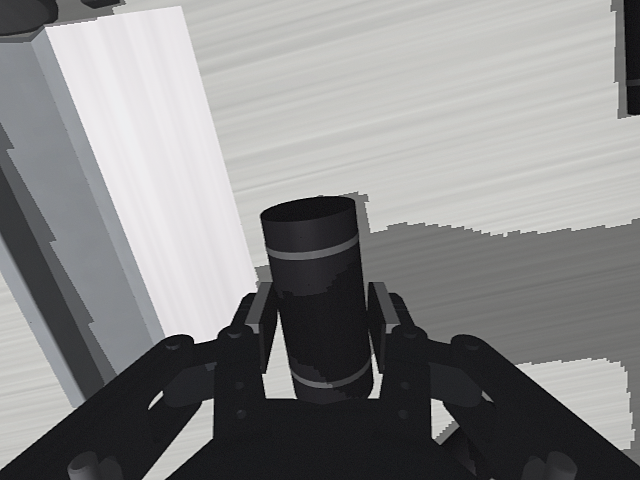

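The loose cage works. The nose is at (309,218), the tail at (337,390), and the bar has swung to the other side of straight with no contact force to speak of. I'll roll it forward in the cage (gaining some +x), then straighten it.

```bash
python3 -m inch '0 0 0 3 43;0 -3 0 6 43;1 -6 0 6 43;1 -9 0 6 43;2 -12 0 6 43;2 -15 0 6 43;2 -18 0 6 43;2 -21 0 6 43'; python3 -m inch '0 0 0 -4 42;0 0 0 -8 42;0 0 0 -12 42;0 0 0 -16 42;0 0 0 -20 42;0 0 0 -21 42;0 0 0 -21 42';python3 -m inch '0 0 0 0 43;0 0 0 0 46;0 0 0 0 50;0 0 0 0 54;0 0 0 0 54';python3 -m inch '0 0 -50 0 54;0 0 -100 0 54;0 0 -110 0 54;0 0 -110 0 54;0 0 -110 0 54'
python3 - <<'E'
from bench import robot
from h import *
a=robot.grab_frame("wrist");cv2.imwrite("pics/w6.png",a)
print(barrel(robot,img=a));print(barrel(robot)[1][1]);s=robot.observe();print(where(s),s["force"],s["gripper_width"]*85.4)
E
```

```text
time: 7.7
ee_pos: [0.5146, 0.0156, 0.0116]
eef_rot: [0.0, 0.986, -0.169, -0.0]
force: [-0.3, -0.6, -0.4]
gripper_width: 0.505
time: 8.4
ee_pos: [0.5146, 0.0155, 0.0116]
eef_rot: [-0.0, 1.0, 0.013, -0.0]
force: [-0.0, 0.9, 0.9]
gripper_width: 0.495
time: 8.9
ee_pos: [0.5146, 0.0153, 0.0116]
eef_rot: [0.0, 1.0, 0.013, 0.0]
force: [-0.3, -0.4, 0.0]
gripper_width: 0.633
time: 9.4
ee_pos: [0.5136, 0.0154, 0.1206]
eef_rot: [-0.0, 1.0, 0.013, -0.001]
force: [-0.5, 0.5, -0.4]
gripper_width: 0.633
(9.45, [(array([320., 382.]), array([-207.3,  -83.9]), array([518.9, 229.7]), np.float64(-86.1)), (array([322., 233.]), array([-57.2, -76.1]), array([102.5,  39.1]), np.float64(-2.4)), (array([571., 126.]), array([  34.7, -243.9]), array([73.5, 36.7]), np.float64(6.9)), (array([218., 130.]), array([6.5, 2.7]), array([ 54.5, 176.5]), np.float64(0.6))])
(array([323., 233.]), array([-56.7, -76.4]), array([102.6,  39.1]), np.float64(-2.0))
(array([-54.4, -75.4]), np.float64(119.7), 'relyaw-90', np.float64(-86.02)) [-0.68547506  0.37263445 -0.27012436] 54.06309148939231
```

View pics/w6.png

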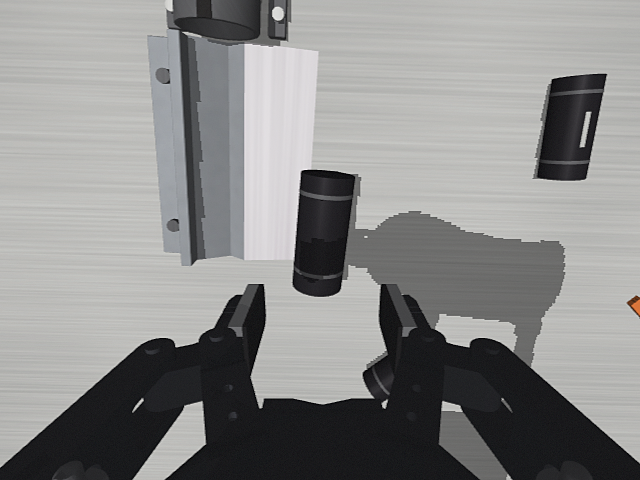

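The barrel (322,233) is now almost straight, at cradle (-57,-76) with yaw about -2°, beside the ramp foot. Now back to the two-finger pusher behind it.

Run:
```python
from bench import robot
from h import *
s=robot.observe();print(goto(s,[*c2w(-.055,-.128),.10],90-2-2.45))
```

```text
(array([-4.2, 52.4, 19.7]), np.float64(-84.0))
```

```bash
python3 -m inch '-4 52 0 -84 44;-4 52 0 -84 44;-4 52 0 -84 44;-4 52 0 -84 44;-4 52 0 -84 44;-4 52 0 -84 44;-4 52 0 -84 44;-4 52 0 -84 44';python3 -m inch '0 0 0 -15 44;0 0 0 -15 44;0 0 0 -15 44;0 0 0 -15 44'
python3 - <<'E'
from bench import robot
from h import *
s=robot.observe();print(where(s),goto(s,[*c2w(-.055,-.128),.010],90-2-2.45))
E
```

```text
time: 10.3
ee_pos: [0.5107, -0.0366, 0.1196]
eef_rot: [-0.001, 0.821, 0.571, -0.001]
force: [-0.2, -1.1, -0.2]
gripper_width: 0.515
time: 10.7
ee_pos: [0.5112, -0.0366, 0.1203]
eef_rot: [-0.001, 0.742, 0.67, -0.001]
force: [0.3, 0.2, -1.3]
gripper_width: 0.518
(array([ -54. , -127.6]), np.float64(120.3), 'relyaw-90', np.float64(-3.36)) (array([ -0.5,  -0.7, 110.3]), np.float64(-1.4))
```

```bash
python3 -m inch '0 0 50 -3 44;0 0 90 -3 44;0 0 109 -3 44;0 0 109 -3 44;0 0 109 -3 44'; python3 -m inch '4 0 0 0 44;8 0 0 0 44;12 0 0 0 44;16 0 0 0 44;20 0 0 0 44;24 0 0 0 44;28 0 0 0 44;32 0 0 0 44';python3 -m inch '4 0 0 0 44;8 0 -1 0 44;12 0 -1 0 44;16 0 -2 0 44;20 0 -2 0 44;24 0 -3 0 44;28 0 -3 0 44;32 0 -3 0 44'
python3 - <<'E'
from bench import robot
from h import *
a=robot.grab_frame("wrist");cv2.imwrite("pics/w7.png",a)
s=robot.observe();print(where(s),s["force"],s["gripper_width"]*85.4)
E
```

```text
time: 11.2
ee_pos: [0.5121, -0.0368, 0.0125]
eef_rot: [-0.0, 0.724, 0.69, -0.0]
force: [-0.1, -0.9, 0.7]
gripper_width: 0.514
time: 12.0
ee_pos: [0.5135, -0.0046, 0.0126]
eef_rot: [0.0, 0.723, 0.69, -0.0]
force: [0.3, -2.2, 0.9]
gripper_width: 0.513
time: 12.8
ee_pos: [0.5149, 0.0275, 0.0156]
eef_rot: [0.0, 0.723, 0.69, -0.0]
force: [-0.7, -1.9, 1.5]
gripper_width: 0.513
(array([-53.1, -62.7]), np.float64(15.6), 'relyaw-90', np.float64(-0.24)) [0.06976364 1.02405076 0.20568025] 44.27538228342032
```

View pics/w7.png

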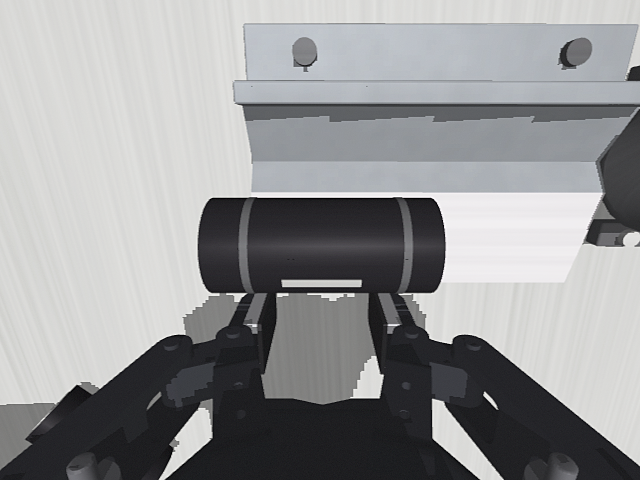

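The barrel is parallel to the lip, against both fingers, halfway up the ramp, with a tail overhang of about 15 mm. I'll continue over the lip.

```bash
python3 -m inch '3 0 0 0 44;6 0 0 0 44;9 0 -1 0 44;12 0 -1 0 44;15 0 -1 0 44;18 0 -1 0 44;21 0 -1 0 44;24 0 -1 0 44';python3 -m inch '2 0 0 0 44;3 0 0 0 44;3 0 0 0 44;3 0 0 0 44;0 0 0 0 44;-10 0 -10 0 44;-10 0 -60 0 44;-10 0 -100 0 44'
python3 - <<'E'
from bench import robot
from h import *
a=robot.grab_frame("wrist");cv2.imwrite("pics/w8.png",a)
print(barrel(robot,img=a,z=.026))
s=robot.observe();print(where(s),s["force"],s["gripper_width"]*85.4)
E
```

```text
time: 13.65
ee_pos: [0.5159, 0.0517, 0.0164]
eef_rot: [-0.0, 0.723, 0.69, 0.0]
force: [-0.4, -0.0, 0.3]
gripper_width: 0.515
time: 14.45
ee_pos: [0.5155, 0.0401, 0.1184]
eef_rot: [-0.0, 0.724, 0.69, -0.0]
force: [0.8, -0.4, -1.0]
gripper_width: 0.511
(14.5, [(array([320., 380.]), array([ -44.7, -202.7]), array([516.1, 234.8]), np.float64(-0.7)), (array([322., 165.]), array([-45.9,   0.2]), array([96.7, 44.3]), np.float64(-0.4)), (array([520., 165.]), array([98.3, -1.4]), array([52.2, 69.8]), np.float64(-69.5))])
(array([-48.4, -50.6]), np.float64(125.2), 'relyaw-90', np.float64(-0.26)) [2.69229809 0.61894563 3.68479122] 43.62846406531562
```

View pics/w8.png

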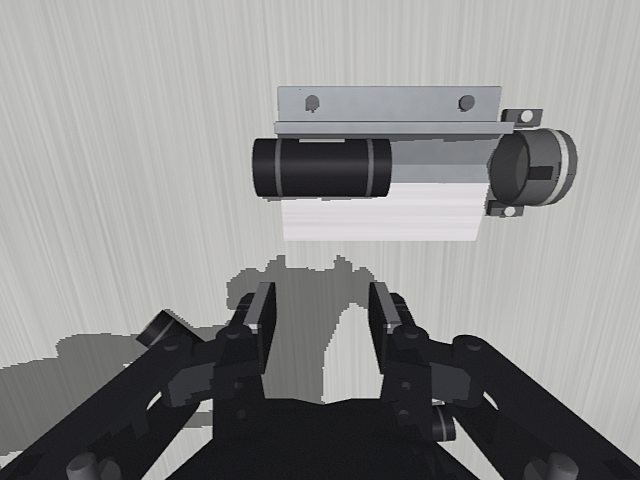

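The barrel lies in the V at cradle (-46,0.2), yaw -0.4°, with its tail at column 253 and its nose well short of the socket. Next I shut the fingers and go behind the tail, with tool x along the V.

```bash
python3 - <<'E'
from bench import robot
from h import *
s=robot.observe();print(goto(s,[*c2w(-.132,0),.10],-2.45),s["joints"])
E
python3 -m inch '51 -84 0 90 0;51 -84 0 90 0;51 -84 0 90 0;51 -84 0 90 0;51 -84 0 90 0;51 -84 0 90 0;51 -84 0 90 0;51 -84 0 90 0';python3 -m inch '0 0 0 25 0;0 0 0 25 0;0 0 0 25 0;0 0 0 25 0;0 0 0 25 0'
python3 - <<'E'
from bench import robot
from h import *
a=robot.grab_frame("wrist");cv2.imwrite("pics/w9.png",a)
print(barrel(robot,img=a,z=.026))
s=robot.observe();print(where(s),s["gripper_width"],goto(s,[*c2w(-.132,0),.018],-2.45))
E
```

```text
(array([ 50.3, -84.2,  24. ]), np.float64(89.7)) [-5.64270155e-02  2.74300402e-01  1.79193579e+00 -4.18421433e-04
  1.06240264e+00 -8.99027262e-03]
time: 15.3
ee_pos: [0.4342, 0.0953, 0.1172]
eef_rot: [0.0, 0.987, 0.158, 0.0]
force: [0.1, 0.8, -0.4]
gripper_width: 0.001
time: 15.8
ee_pos: [0.4342, 0.0956, 0.1169]
eef_rot: [0.0, 0.998, -0.055, 0.0]
force: [-0.5, 0.1, 0.3]
gripper_width: 0.001
(15.85, [(array([322., 379.]), array([-277.8,   10.7]), array([221.3, 448. ]), np.float64(86.0)), (array([525., 267.]), array([-171.7, -152. ]), array([69.2, 36.8]), np.float64(-44.9)), (array([312., 113.]), array([-51.7,   2.1]), array([42.6, 97.7]), np.float64(0.5))])
(array([-136.6,    1.3]), np.float64(116.9), 'relyaw-90', np.float64(-93.86)) 0.0014354276255876281 (array([ 4.6,  1. , 98.9]), np.float64(-3.9))
```

View pics/w9.png

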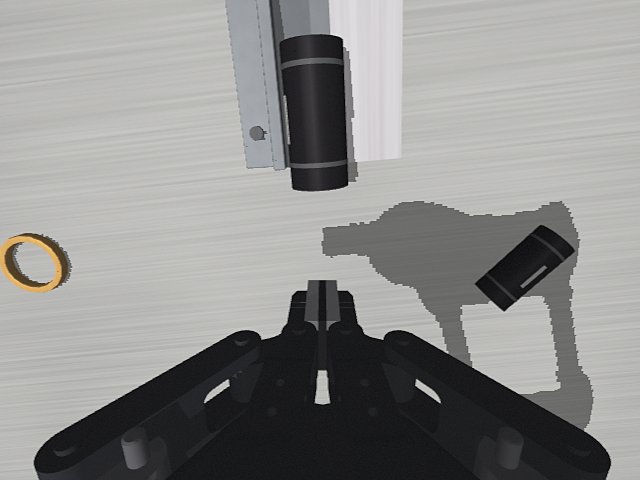

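The wrist view shows the shut fingers (322,285) in line behind the tail (320,188), with nothing else in the way. The turn overshot by 4°, so I'll correct that while descending.

```bash
python3 -m inch '2 1 40 -4 0;2 1 80 -4 0;2 1 99 -4 0;2 1 99 -4 0;2 1 99 -4 0'
python3 - <<'E'
from bench import robot
from h import *
s=robot.observe();print(where(s),s["force"],goto(s,[*c2w(-.02,0),.018],-2.45))
E
```

```text
time: 16.35
ee_pos: [0.4364, 0.0947, 0.0179]
eef_rot: [0.0, 1.0, -0.021, 0.0]
force: [0.8, 0.3, 0.1]
gripper_width: -0.006
(array([-134.4,    0.5]), np.float64(17.9), 'relyaw-90', np.float64(-89.93)) [0.82426041 0.31729183 0.10610516] (array([ 1.144e+02,  6.000e-01, -1.000e-01]), np.float64(0.1))
```

```bash
python3 -m inch '5 0 0 0 0;10 0 0 0 0;15 1 0 0 0;20 1 0 0 0;25 1 0 0 0;30 1 0 0 0;35 1 0 0 0;40 1 0 0 0'; python3 -m inch '5 0 0 0 0;10 0 0 0 0;15 0 0 0 0;20 0 0 0 0;25 0 0 0 0;30 0 0 0 0;35 0 0 0 0;40 0 0 0 0'; python3 -m inch '5 0 0 0 0;10 0 0 0 0;15 0 0 0 0;20 0 0 0 0;24 0 0 0 0;28 0 0 0 0;30 0 0 0 0;30 0 0 0 0'
python3 - <<'E'
from bench import robot
from h import *
a=robot.grab_frame("wrist");cv2.imwrite("pics/w10.png",a)
s=robot.observe();print(where(s),s["force"],s["wrist_torque"])
E
```

```text
time: 17.15
ee_pos: [0.4756, 0.092, 0.0174]
eef_rot: [0.0, 1.0, -0.021, -0.001]
force: [-1.5, -1.3, 1.0]
gripper_width: -0.001
time: 17.95
ee_pos: [0.5163, 0.0903, 0.0176]
eef_rot: [0.0, 1.0, -0.021, -0.0]
force: [-1.5, -0.4, 0.1]
gripper_width: -0.003
time: 18.75
ee_pos: [0.5467, 0.0892, 0.0177]
eef_rot: [-0.0, 1.0, -0.021, 0.001]
force: [0.6, -1.0, 0.2]
gripper_width: -0.0
(array([-24. ,  -0.3]), np.float64(17.7), 'relyaw-90', np.float64(-89.99)) [ 0.42314387 -0.09076046 -0.13045237] [ 0.0324914  -0.06335155  0.01924727]
```

View pics/w10.png

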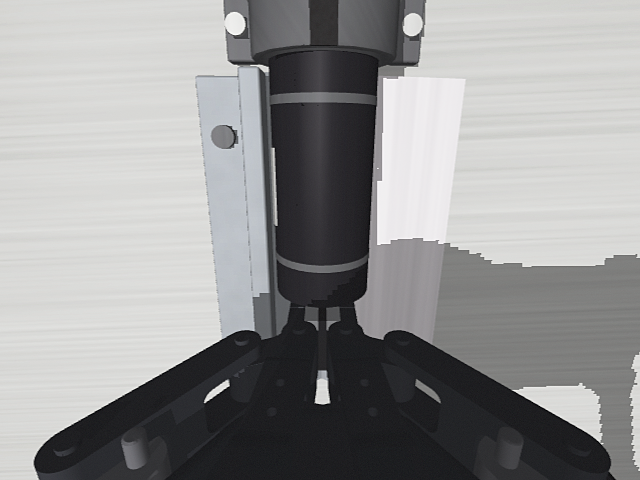

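The nose is just at the socket mouth (row ~55) and in line with it. By geometry it has 24 mm to go. I'll push on slowly and watch the force.

```bash
python3 -m inch '3 0 0 0 0;6 0 0 0 0;9 0 0 0 0;12 0 0 0 0;15 0 0 0 0;18 0 0 0 0;20 0 0 0 0;21 0 0 0 0'; python3 -m inch '1 0 0 0 0;1 0 0 0 0'; python3 -m inch '1 0 0 0 0;1 0 0 0 0'; python3 -m inch '1 0 0 0 0;1 0 0 0 0'
python3 - <<'E'
from bench import robot
from h import *
s=robot.observe();print(where(s),s["force"],s["wrist_torque"])
E
```

```text
time: 19.6
ee_pos: [0.5671, 0.0882, 0.0176]
eef_rot: [0.0, 1.0, -0.021, 0.0]
force: [-2.9, 0.8, 0.8]
gripper_width: 0.0
time: 19.8
ee_pos: [0.568, 0.0881, 0.0176]
eef_rot: [0.0, 1.0, -0.021, 0.0]
force: [-1.3, 0.2, 0.2]
gripper_width: 0.005
time: 20.0
ee_pos: [0.569, 0.0881, 0.0176]
eef_rot: [0.0, 1.0, -0.021, 0.0]
force: [-1.2, 0.1, 0.5]
gripper_width: -0.002
time: 20.2
ee_pos: [0.57, 0.0881, 0.0176]
eef_rot: [0.0, 1.0, -0.021, 0.0]
force: [-0.9, -0.6, -0.8]
gripper_width: -0.001
(array([-0.6, -0.5]), np.float64(17.6), 'relyaw-90', np.float64(-89.98)) [-0.93475155 -0.59090803 -0.84187726] [-0.01540259  0.25979159  0.00515614]
```

Still sliding freely with about 1 N of friction. I'll continue in 1 mm steps until the force rises.

```bash
python3 -m inch '1 0 0 0 0;1 0 0 0 0'|grep force; python3 -m inch '1 0 0 0 0;1 0 0 0 0'|grep -E 'pos|force'
python3 - <<'E'
from bench import robot
from h import *
s=robot.observe();print(where(s),s["force"],s["wrist_torque"])
E
```

```text
force: [-2.3, 0.6, 1.4]
ee_pos: [0.5707, 0.088, 0.0175]
force: [-4.6, 0.8, 3.1]
(array([ 0.1, -0.5]), np.float64(17.5), 'relyaw-90', np.float64(-89.98)) [-4.63968599  0.82005564  3.14122231] [ 0.01500505  0.7145663  -0.01686777]
```

```bash
python3 -m inch '1 0 0 0 0;2 0 0 0 0;2 0 0 0 0'|grep -E 'pos|force'; python3 -m inch '-5 0 0 0 0;-20 0 0 0 0;-30 0 0 0 0;-30 0 -40 0 0;-30 0 -90 0 0;-30 0 -100 0 0;-30 0 -100 0 0'
python3 - <<'E'
from bench import robot
from h import *
a=robot.grab_frame("wrist");b=robot.grab_frame("side");cv2.imwrite("pics/w11.png",a)
print(barrel(robot,img=a,z=.026));s=robot.observe();print(where(s),s["force"])
m=robot.camera_model("wrist")
for x in(.011,.077,.107): print(x,proj(m,[[*c2w(x,0),.046]]),proj(m,[[*c2w(x,0),.026]]))
v=np.hstack([cv2.resize(a,(480,360)),cv2.resize(b[225:315,240:320],(320,360),interpolation=cv2.INTER_CUBIC)]);cv2.imwrite("pics/v11.png",v)
E
```

```text
ee_pos: [0.5706, 0.088, 0.0172]
force: [-8.2, 0.2, 4.9]
time: 21.6
ee_pos: [0.5463, 0.0893, 0.1202]
eef_rot: [-0.0, 1.0, -0.021, 0.004]
force: [-0.3, 0.0, -0.4]
gripper_width: 0.0
(21.7, [(array([322., 379.]), array([-169.1,   -0.8]), array([221.6, 448.1]), np.float64(89.9)), (array([632., 158.]), array([  29.2, -215.5]), array([10. , 64.5]), np.float64(16.4)), (array([328., 122.]), array([51.7, -4.6]), array([51. , 91.9]), np.float64(2.4))])
(array([-27.2,  -0.5]), np.float64(116.9), 'relyaw-90', np.float64(-89.98)) [-0.13902647 -0.00608951 -0.53544387]
0.011 [[320.74621267 192.19163214]] [[320.82414092 186.80036192]]
0.077 [[320.50831926  81.77955562]] [[320.61472798  85.67726779]]
0.107 [[320.38305837  23.64295573]] [[320.50586139  33.10684693]]
```

The picture limit is reached, so I'll check the tail position numerically from the saved frame.

Run:
```python
from bench import robot
from h import *
g=cv2.cvtColor(cv2.imread("pics/w11.png"),cv2.COLOR_BGR2GRAY)
print("col320 rows 60-215/3",g[60:216:3,316:325].mean(1).astype(int))
for r in(110,140,165): print(r,np.where(np.diff((g[r,270:380]<75).astype(int)))[0]+270)
m=robot.camera_model("wrist")
for y in(-.02,0,.02): print(y,[proj(m,[[*c2w(x,y),.026]]).round(0) for x in(.06,.04,.025)])
```

```text
col320 rows 60-215/3 [ 38  44  45  45  45  46  46  46  47  27  56  57  56  57  57  56  56  56
  56  56  55  56  55  56  55  55  54  54  53  53  53  53  52  52  52  51
  98 105  49  51  50  49  49  49  48  95 132 133 133 134 134 133]
110 [288 290 295 352]
140 [289 290 296 351]
165 [289 291 293 350]
-0.02 [array([[351., 113.]]), array([[350., 145.]]), array([[349., 167.]])]
0 [array([[321., 114.]]), array([[321., 145.]]), array([[321., 167.]])]
0.02 [array([[291., 114.]]), array([[291., 145.]]), array([[292., 167.]])]
```

```bash
python3 -c "
from bench import robot
print(robot.job_done(), robot.observe()['time'])"
```

```text
the job is handed in; nothing more can be done
the job is handed in; nothing more can be done
```

The barrel is in the V with its nose at the socket floor as far as I can measure, and I handed the job in at about 21.7 s of the 48 s. `job_done()` gives no verdict, so the result isn't confirmed.

**What I did:**
- I rolled the barrel across the cart top with two spread fingers. The first push didn't steer: it ran about 15 mm ahead and kept its 9° yaw.
- To straighten it, I turned and rolled it on the table between loosely open pads (42–43 mm around the 40 mm bar). I did not command the pads closed on it and did not lift it.
- I then rolled it up the ramp and over the lip with the two fingers. It settled at about y = 0.2 mm and -0.4° yaw in the cradle frame, with the nose well short of the socket.
- With the fingers shut I pushed the tail along the V until it stopped, then backed off and raised the arm clear.

**Last checks:**
- **Home position:** The push met about 1 N of friction until the tool reached cradle x ≈ 0 mm, where the floor was expected. There it stalled, and the force rose to 8 N with no further travel.
- **Nose depth:** After the retreat, the tail edge was at image row 194. Row 192 was predicted for fully home, so the nose is within about 1–2 mm of the floor. That is about as good as the camera calibration.
- **Seating:** The barrel's side edges matched y = 0 within about 1 px. The contact force on the arm read about 0.
- **Disagreement:** The automatic outline fit gave y = -4.6 mm and 2.4° yaw. I discounted it because its outline was 51 mm wide, so it must have taken in the dark socket or shadow around the 40 mm bar.
- **Not checked:** My 12-picture limit was used up, so I could not view the final picture and relied on pixel values. I did not re-measure the key blanks, ring and rejector. The arm never worked near them.

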